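# Open the plate incubator and press the adapter plate home

## Robot

A 6-joint arm with a two-finger parallel gripper is mounted at the origin on a cart in front of the work surface, level with it; the furniture and walls round the work are solid. World frame = base frame: x ahead of the robot, y to its left, z up, the work surface at z = 0. Lengths are in m, angles in degrees, forces in N, time in s.
With the tool pointing down it reaches from about 0.325 to 0.775 m from the base axis. Payload 9.3 kg.
Tool frame: the origin (TCP) lies between the finger pads; the fingertips stand arm.nose_length ahead of it and the grasp point (between the pads) lies 5 mm behind it (arm.nose_length is the distance from the TCP to the fingertips, in m); z points along the fingers, y is the line along which they close (so a half turn about z gives the same grasp; the last joint's range is limited). The gripper opens to 85 mm and grips with 20 to 120 N. Pads are 22 mm wide; open, the fingers measure 114 mm over their backs; the gripper's body (76 mm by 85 mm) begins 54 mm behind the grasp point. The pads swing forward as they close: fully open they stand 13 mm farther back than shut.
Start: joints at [-75.779, 14.817, 1.232, 76.415, 0, 81.257], TCP at [0.215, -0.506, 0.245] pointing down, gripper open.
Joint ranges: [-174.27, 174.27], [-52.1, 104.24], [-59.71, 78.15], [-110.17, 111.67], [-87.03, 83.33], [-180, 180]. Speed limits (degrees/s): [127.2, 127.2, 159.86, 180, 180, 180].

## Interface

Orientations are given as [roll, pitch, yaw] about the fixed x, y, z axes, in that order (R = Rz(yaw) Ry(pitch) Rx(roll)).
In Python, from station import arm gives the robot as it stands.
- The arm moves only by the tool shift_gripper, called after "Call:" as a command line: name --argument value ..., lists and objects as JSON in quotes. Schema: {"type":"object","properties":{"rows":{"type":"string"},"jaw":{"type":"number"},"force":{"type":"number"},"only":{"type":"string"},"quiet":{"type":"boolean"},"lines":{"type":"string"}},"required":["rows"],"additionalProperties":false}. rows is a string of 1 to 12 rows, parted by a bar, with the numbers parted by commas; each row has 6 numbers: dx, dy, dz in shares of the most that a row can go, 1 being 62.5 mm, then a rotation vector rx, ry, rz in units of 4 degrees; each row shifts and turns the commanded pose from where the row before left it, along the tool's axes as they then stand; what a row does not reach is not made up. A row lasts 1/8 s, in which the tool goes at most 0.0625 m and 10.7 degrees, less where a joint would pass 70% of its speed; a pose out of reach is approached as far as the arm can. jaw is the finger opening in m, set as the call begins (left out keeps the last). The fingers move at their own pace and stop on an object; force is the grip in N (left out, the last holds). Time passes only in rows, so rows that do not move let the fingers close. The tool returns the time, the measured TCP pose, the force, the opening and the grip force at its end. only (a regular expression) keeps the lines of the reply that match it, lines (a string "A,B") keeps lines A to B, and quiet returns only ok. Input that does not fit is refused with a message, and nothing moves.
- arm.observe(): the state, without advancing time (a new reading comes with each control period).
- arm.read_camera(name): name is "side" or "top"; returns the picture (480x640x3 uint8, blue, green, red); there is no depth.
- arm.camera_model(name): a dict with "camera_matrix" (3x3 intrinsics, pixels), "k1" (the pictures are not rectified: a ray, as slopes to the right and down, at radius r is drawn at 1 + k1 r^2 times it, then the intrinsics apply), "eye" and "orientation" of the camera in the world. Camera axes: x right, y down, z forward; pixel columns grow to the right and rows downward; lengths in m; the calibration is good to about 2 mm. A picture is of the moment at which its call begins. camera_model takes no time and is no camera call.
- arm.sign_off(): hands the job in; it is judged then, once.
The state is a dict: "t": time; "qpos": joint angles; "qd": joint speeds; "joint_torque": joint torques, N m; "position": TCP position; "ee_rot": TCP orientation; "force": force on the tool from outside, world axes, zero at the start; "ft_torque": the same for the moment, N m; "opening": finger opening in m; "grasp_force": force on a finger pad.
Only numpy, scipy, OpenCV 4.12 (cv2) and the standard library are available. Lean on these libraries where they do the work, as an engineer would, in place of code of your own. Each camera call takes 0.05 s, during which the arm holds its last target. There are 200 camera calls.

## Task

Press the green release button of the white plate incubator so that its lid springs fully open. Then set the blue adapter plate right way up between the steel locating pins, without dropping it, and press it down until it has pushed both raised brass lifters in and lies level, flat on the nest floor. Leave the lid open, and do not disturb the culture dish or the beaker.

Things in the scene. Friction and masses are not known exactly. Their poses are not given: they have to be found in the camera images.
- incubator: White bench incubator with clamshell lid (clear window, grey rim), fixed on the worktop. Origin on the worktop under the nest centre; x to its rear (hinge), y to its left, z up. Deck 45 mm high, x -112 to +110, y -100 to +100 mm. Button front right, display front left. Shut lid: x -63 to +89, y +-82 mm, top 76 mm above worktop; open it stands behind x = +80 mm, 215 mm high, leaning back.
- nest (a point): Centre of the dark nest floor, level with the deck (45 mm up); axes as the incubator's. Plate goes here, long side along y. Eight steel locating pins, 10 mm thick, 16 mm high (straight to 9 mm, then tapering), leave 2.5 mm play on each side: at x +-32.5, y +-38 mm and x +-14, y +-57.5 mm. Floor before and behind the plate is free for fingers between the pins.
- release_top (a point): Top centre of the green round push button (22 mm diameter, in a black ring housing of 38 mm), 67 mm above the worktop, at x = -92, y = -45 mm of the incubator. Pressed straight down.
- release (a joint): Travel of the release button: 0 up, 0.006 m fully down. Spring of 1.5 N at the top to 5 N fully down; it unlatches the lid at about 4 mm and springs back when let go.
- lid_shell (a joint): Lid angle: 0 shut and latched, 1.8 rad open at its stop. Once unlatched it springs open by itself in about a second and stays up; a gripper over the button may hold it part open until raised. Hinge along y at x = +92 mm of the incubator, 60 mm above the worktop.
- lid_edge (a point): Middle of the top front edge of the lid (moves with the lid; shut it is 76 mm above the worktop at x = -63 mm).
- lifter_left (a joint): Left brass lifter, a 34 x 8 mm bar at y = +30 mm of the nest: 0 stands 8 mm above the nest floor, 0.008 m is level with the floor. It stays where it is left and gives way above about 4.5 N (more than the plate's weight). It starts 4.5 to 8 mm high, as a rule not level with the other.
- lifter_right (a joint): Right brass lifter, the same at y = -30 mm.
- adapter: Loose blue plastic adapter plate, flat slab 50 (x) x 100 (y) x 14 (z) mm, about 0.08 kg, with black dots on its top; lies flat on the worktop. Origin at the centre of its underside. Grip it across the 50 mm width. It may be turned half round in the nest.
- dish: Bystander: closed culture dish, 90 mm diameter, 17 mm high, on the right. Origin at the centre of its underside.
- beaker: Bystander: clear empty beaker, 66 mm diameter, 85 mm high, on the left. Origin at the centre of its underside.

How it is judged:
By the outcome, as a careful person would: the job done as asked, in the order asked, and still so for the second after the job is handed in, with the robot touching nothing.
It also fails if it takes over 58 s, if anything falls off the work surface, if the arm or the gripper's body presses on something with over 40 N, if the wrist force passes 120 N, or if a joint passes its speed limit or range.

## Working session

There is one attempt and no reset: what is moved stays moved. The work goes in short steps, Python scripts to look and compute and a tool call to move; the robot and the scene stay as the last step left them, time stands still between calls to the robot, and variables do not carry over. Pictures are saved under pics/ and viewed, at most 10 in all, crops included, and the job is handed in when it is done.

```bash
ls; mkdir -p pics; python3 - <<'E'
from station import arm
import cv2
for n in("side","top"):
    cv2.imwrite(f"pics/{n}0.png",arm.read_camera(n)); print(n,arm.camera_model(n))
print(arm.observe(), arm.nose_length)
E
```

```text
pics
station.py
side {'camera_matrix': array([[456.85133414,   0.        , 322.00162242],
       [  0.        , 456.85133414, 245.5655639 ],
       [  0.        ,   0.        ,   1.        ]]), 'k1': -0.0006743796557473703, 'eye': array([0.10312062, 1.16654863, 0.49030013]), 'orientation': array([-109.35236415,    1.44695453, -157.93860754])}
top {'camera_matrix': array([[467.28543513,   0.        , 319.28536118],
       [  0.        , 467.28543513, 238.72262568],
       [  0.        ,   0.        ,   1.        ]]), 'k1': 0.005300394868660747, 'eye': array([0.38160458, 0.11315639, 1.21462014]), 'orientation': array([-171.60100127,    0.59760311,  -89.28302234])}
{'t': 0.1, 'qpos': array([-7.57792331e+01,  1.48470478e+01,  1.19455174e+00,  7.64155575e+01,
        1.07424958e-03,  8.12594716e+01]), 'qd': array([-0.04220438, -0.08964775,  0.1612022 ,  0.07535176, -0.04206508,
       -0.04103705]), 'joint_torque': array([ 5.69930562e-03, -5.56698918e+01,  3.45068049e+01,  1.17290590e-02,
       -1.38552191e-04, -1.76422930e-05]), 'position': array([ 0.2145281 , -0.50618558,  0.2447343 ]), 'ee_rot': array([-1.79932900e+02, -1.14031957e-02,  2.29612880e+01]), 'force': array([-1.20454768,  0.50381101,  1.31436162]), 'ft_torque': array([ 0.03010004,  0.04491605, -0.00335399]), 'grasp_force': 0.0, 'opening': 0.08543569592221531} 0.014
```

View pics/top0.png

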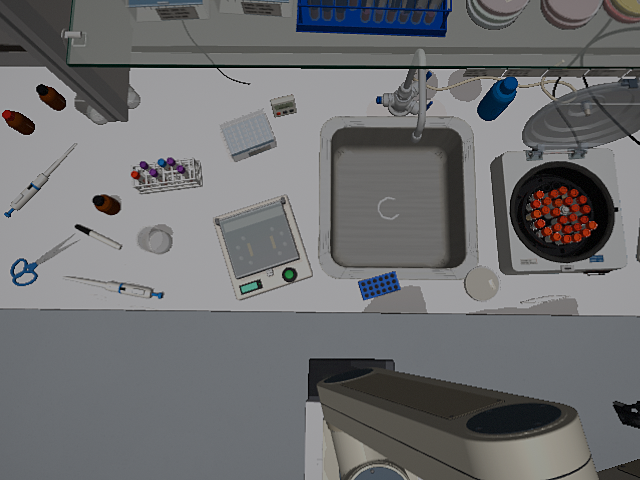

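View pics/side0.png

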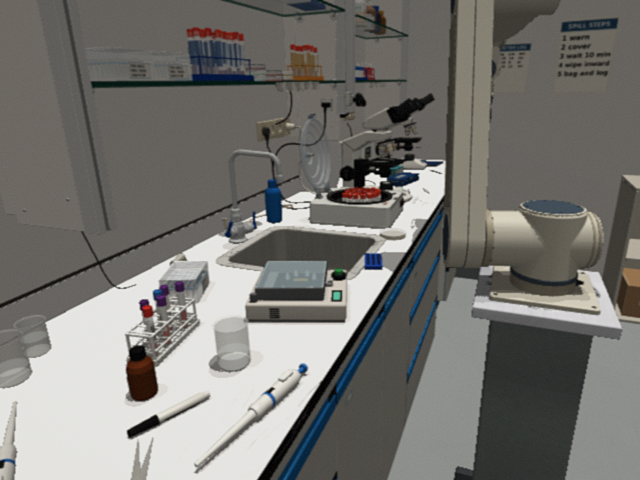

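Top: incubator about (263,247), button (290,274), adapter (379,285), dish (481,284), beaker (155,238). Side: button about (339,273), adapter (374,261). I'll enlarge both.

```bash
python3 - <<'E'
import cv2
a=cv2.imread("pics/top0.png")[185:310,205:405]; cv2.imwrite("pics/topc.png",cv2.resize(a,None,fx=4,fy=4,interpolation=cv2.INTER_CUBIC))
a=cv2.imread("pics/side0.png")[240:330,240:400]; cv2.imwrite("pics/sidec.png",cv2.resize(a,None,fx=5,fy=5,interpolation=cv2.INTER_CUBIC))
E
```

```text
(no output)
```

View pics/topc.png

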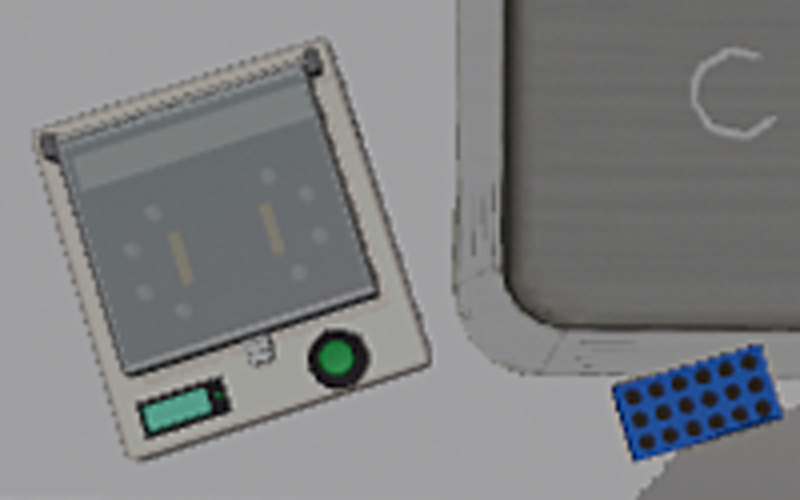

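View pics/sidec.png

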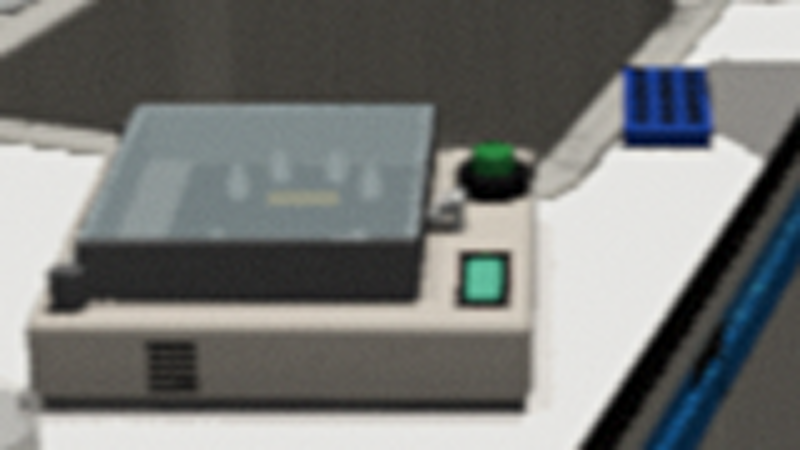

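The top crop shows the button at (338,358), eight pins, and the plate dots-up at about (698,402). The side crop shows the button top at (494,152) and the plate top corners at (625..712, 70..136).

```bash
cat > h.py <<'E'
import numpy as np, cv2
from station import arm
from scipy.spatial.transform import Rotation as R
from scipy.optimize import least_squares
CM={n:arm.camera_model(n) for n in("side","top")}
def proj(n,P):
    c=CM[n]; Rm=R.from_euler("xyz",c["orientation"],degrees=True).as_matrix()
    rv=cv2.Rodrigues(Rm.T)[0]; t=-Rm.T@c["eye"]
    return cv2.projectPoints(np.atleast_2d(P).astype(float),rv,t,c["camera_matrix"],np.array([c["k1"],0,0,0]))[0][:,0]
def crop(uv,x0,y0,f): return (np.array(uv,float)+.5)/f-.5+[x0,y0]
def place(p,L): # p x,y,z,yaw(rad)
    return R.from_rotvec([0,0,p[3]]).apply(L)+p[:3]
def fit(p0,obs,fixz=None):
    def f(p):
        q=p if fixz is None else np.r_[p[:2],fixz,p[2]]
        return np.concatenate([(proj(n,place(q,L))-uv).ravel() for n,L,uv in obs])
    s=least_squares(f,p0 if fixz is None else np.r_[p0[:2],p0[3]],loss="soft_l1")
    q=s.x if fixz is None else np.r_[s.x[:2],fixz,s.x[2]]
    return q,np.sqrt(np.mean(s.fun**2)),f(s.x).reshape(-1,2)
PINS=np.array([[32.5,38],[14,57.5],[-14,57.5],[-32.5,38],[32.5,-38],[14,-57.5],[-14,-57.5],[-32.5,-38]])/1e3
PINS=np.c_[PINS,np.full(8,.061)]
E
cat > m1.py <<'E'
from h import *
t=lambda u:crop(u,205,185,4); s=lambda u:crop(u,240,240,5)
pu=t([(153,213),(132,250),(145,292),(183,310),(268,175),(306,193),(320,236),(299,272)])
deck=np.array([[-112,100,45],[-112,-100,45],[110,-100,45],[110,100,45]])/1e3
du=t([(135,457),(430,362),(325,38),(35,132)])
B=np.array([[0,0,0.]])
b,e,r=fit([.4,0,.06,0],[("top",B,t([(338,358)])),("side",B,s([(494,152)]))]); print("button",b[:3],e)
for nm,o in(("pins",[("top",PINS,pu)]),("deck",[("top",deck,du)]),("both",[("top",PINS,pu),("top",deck,du)])):
    q,e,r=fit([.45,.15,0,.3],o,0.); print(nm,q[:2],np.degrees(q[3]),e,"button pred",place(q,[[-.092,-.045,.067]]))
AT=np.array([[25,50,14],[25,-50,14],[-25,-50,14],[-25,50,14]])/1e3
at=t([(613,385),(762,345),(782,415),(637,460)])
as_=s([(625,136),(625,70),(708,70),(712,136)])
for o in([("top",AT,at)],):
    q,e,r=fit([.4,-.05,0,.3],o,0.); print("adapter top",q[:2],np.degrees(q[3]),e)
q,e,r=fit([.4,-.05,0,.3],[("top",AT,at),("side",AT,as_)]); print("adapter 2view",q,np.degrees(q[3]),e); print(r.round(1))
E
python3 m1.py
```

```text
button [0.46270696 0.20055706 0.06442393] 0.10656073798240442
pins [0.53375947 0.27224668] 18.91892078651692 0.1586338259694542 button pred [[0.4613198  0.19984852 0.067     ]]
deck [0.53503273 0.27127966] 19.084709336962533 1.1143192496853431 button pred [[0.46280286 0.19867219 0.067     ]]
both [0.53406067 0.27212714] 19.022796118576164 0.6999073022968699 button pred [[0.46175238 0.19959776 0.067     ]]
adapter top [ 0.44117261 -0.02700043] 16.755271130394583 0.48329690359031213
adapter 2view [ 0.44106102 -0.02764629 -0.00487891  0.29169927] 16.713136813064665 0.38515990323433846
[[-0.   0.1]
 [-0.1 -0.6]
 [ 0.8  0.6]
 [-0.4  0.2]
 [-0.4 -0.4]
 [-0.2  0.3]
 [-0.   0.4]
 [ 0.2 -0.2]]
```

The rows are not in the units I measure in: shifts go in shares of 62.5 mm and turns go in units of 4 degrees. I convert before sending: -0.046 m is -0.736, 0.042 m is 0.672.

```bash
cat > go.py <<'E'
import sys
from h import *
# usage: x y z yaw -> delta in tool axes
a=[float(v) for v in sys.argv[1:]]
o=arm.observe(); M=R.from_euler("xyz",o["ee_rot"],degrees=True)
d=M.inv().apply(np.array(a[:3])-o["position"]); w=(M.inv()*R.from_euler("xyz",[180,0,a[3]],degrees=True)).as_rotvec(degrees=True)
print("t",round(o["t"],2),"pos",o["position"].round(4),"rot",o["ee_rot"].round(2),"d",d.round(4),"w",w.round(2),"F",o["force"].round(1),"open",round(o["opening"],4),"grip",round(o["grasp_force"],1))
E
```

Call:
shift_gripper --rows "0.672,-0.736,0,0,0,0 | 0.672,-0.736,0,0,0,0 | 0.672,-0.736,0,0,0,0 | 0.672,-0.736,0,0,0,0 | 0.672,-0.736,0,0,0,0 | 0.672,-0.736,0,0,0,0 | 0.672,-0.736,0,0,0,0 | 0.672,-0.736,0,0,0,0 | 0.672,-0.736,0,0,0,0 | 0.672,-0.736,0,0,0,0 | 0.672,-0.736,0,0,0,0 | 0.672,-0.736,0,0,0,0" --jaw 0 --force 30

```text
t: 1.6
position: [0.4634, 0.2007, 0.2451]
ee_rot: [180.0, 0.0, 23.0]
force: [1.1, -1.6, 0.6]
opening: -0.0
grasp_force: 0.0
```

```bash
python3 go.py 0.462 0.2 0.1 108.9
```

```text
t 1.6 pos [0.4634 0.2007 0.2451] rot [179.99   0.    22.99] d [-1.600e-03  1.000e-04  1.451e-01] w [ 1.000e-02  1.000e-02 -8.591e+01] F [ 1.1 -1.6  0.6] open -0.0 grip 0.0
```

Converted, 0.018 m is 0.288, 0.012 m is 0.192, -10.7 degrees is -2.675.

Call:
shift_gripper --rows "-0.024,0,0.288,0,0,-2.675 | 0,0,0.288,0,0,-2.675 | 0,0,0.288,0,0,-2.675 | 0,0,0.288,0,0,-2.675 | 0,0,0.288,0,0,-2.675 | 0,0,0.288,0,0,-2.675 | 0,0,0.288,0,0,-2.675 | 0,0,0.192,0,0,-2.675 | 0,0,0,0,0,0"

```text
t: 2.72
position: [0.4612, 0.1977, 0.1064]
ee_rot: [-179.9, -0.0, 108.5]
force: [-0.7, 0.4, 0.2]
opening: 0.0002
grasp_force: 0.0
```

```bash
python3 go.py 0.462 0.2 0.081 108.9
```

```text
t 2.73 pos [0.4612 0.1977 0.1064] rot [-1.7987e+02 -1.0000e-02  1.0849e+02] d [0.0019 0.0015 0.0254] w [-0.13 -0.01 -0.41] F [-0.7  0.4  0.2] open 0.0002 grip 0.0
```

Converted, 0.012 m is 0.192, 0.01 m is 0.16.

Call:
shift_gripper --rows "0.032,0.024,0.16,0,0,0 | 0,0,0.192,0,0,0 | 0,0,0.08,0,0,0 | 0,0,0,0,0,0"

```text
t: 3.22
position: [0.4624, 0.2002, 0.0799]
ee_rot: [-180.0, -0.0, 108.5]
force: [-0.5, -0.2, 1.1]
opening: -0.0002
grasp_force: 0.7
```

Call:
shift_gripper --rows "0,0,0.024,0,0,0 | 0,0,0.024,0,0,0 | 0,0,0,0,0,0"

```text
t: 3.6
position: [0.4626, 0.2002, 0.0775]
ee_rot: [180.0, 0.0, 108.6]
force: [-7.0, -1.4, 9.2]
opening: 0.0001
grasp_force: 1.7
```

Converted, -0.04 m is -0.64, -0.02 m is -0.32.

Call:
shift_gripper --rows "0,-0.08,-0.32,0,0,0 | 0,-0.24,-0.64,0,0,0 | 0,-0.32,-0.64,0,0,0 | 0,-0.32,-0.64,0,0,0 | 0,-0.32,-0.32,0,0,0"

```text
t: 4.22
position: [0.387, 0.1747, 0.2394]
ee_rot: [179.8, 0.0, 108.6]
force: [0.6, -0.4, -0.1]
opening: 0.0
grasp_force: 0.0
```

Call:
shift_gripper --rows "-1,0,0,0,0,0 | -1,0,0,0,0,0 | -1,0,0,0,0,0 | -1,0,0,0,0,0 | 0,0,0,0,0,0" --jaw 0.085

```text
t: 4.85
position: [0.4676, -0.0661, 0.2367]
ee_rot: [-180.0, 0.0, 108.2]
force: [0.4, 0.6, 0.2]
opening: 0.0852
grasp_force: 0.0
```

```bash
python3 go.py 0.441 -0.0273 0.1 106.7
python3 - <<'E'
from station import arm
import cv2
a=arm.read_camera("top"); cv2.imwrite("pics/top1.png",cv2.resize(a[140:340,190:510],None,fx=2.5,fy=2.5,interpolation=cv2.INTER_CUBIC)); cv2.imwrite("pics/top1f.png",a)
E
```

```text
t 4.85 pos [ 0.4676 -0.0661  0.2367] rot [-1.7998e+02  3.0000e-02  1.0825e+02] d [ 0.0452 -0.0131  0.1367] w [-0.01  0.03  1.55] F [0.4 0.6 0.2] open 0.0852 grip 0.0
```

View pics/top1.png

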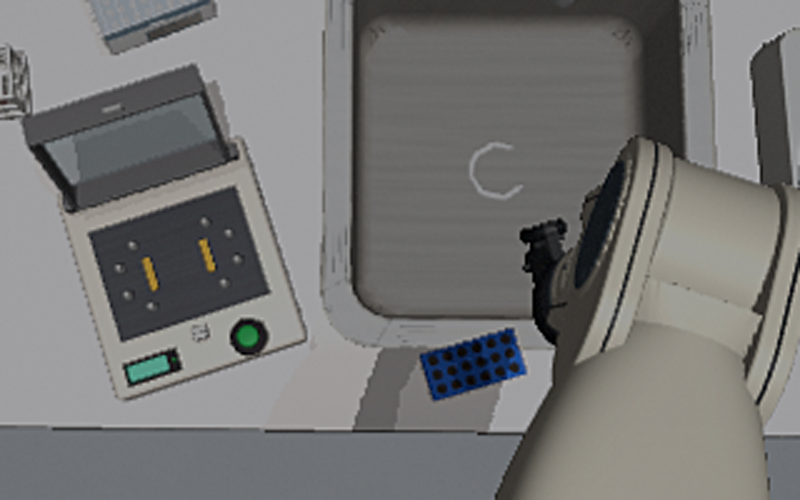

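Lid is open, pins and lifters are clear, and the plate is unmoved at about (473,364). Next I refine the pins and plate by segmentation.

```bash
cat > m2.py <<'E'
from h import *
a=cv2.imread("pics/top1f.png"); q0=np.array([.5338,.2722,0,np.radians(18.92)])
f=10; pu=[]
for uv in proj("top",place(q0,PINS)):
    x,y=np.round(uv).astype(int); w=a[y-4:y+5,x-4:x+5].astype(float).mean(2)
    w=np.clip(w-np.median(w)-25,0,None); g=np.mgrid[-4:5,-4:5]; pu.append([x+(g[1]*w).sum()/w.sum(),y+(g[0]*w).sum()/w.sum()])
pu=np.array(pu); 
for z in(0,):
    P=PINS.copy(); P[:,2]=.057
    q,e,r=fit(q0,[("top",P,pu)],0.); print("nest",q[:2].round(4),np.degrees(q[3]).round(2),e); print(r.round(2).tolist())
b=a.astype(int); m=((b[...,0]-b[...,2])>50).astype(np.uint8); m[:, :350]=0; m[:, 405:]=0; m[:255]=0;m[315:]=0
# dots filled
c=max(cv2.findContours(cv2.morphologyEx(m,cv2.MORPH_CLOSE,np.ones((3,3))),cv2.RETR_EXTERNAL,cv2.CHAIN_APPROX_NONE)[0],key=cv2.contourArea)
rc=cv2.minAreaRect(c); print(rc, cv2.boxPoints(rc).tolist())
E
python3 m2.py
```

```text
nest [0.5352 0.2743] 18.77 0.059473733188298086
[[-0.02, -0.06], [0.13, 0.08], [-0.01, -0.1], [0.05, 0.03], [-0.02, -0.01], [-0.05, 0.08], [-0.08, -0.0], [0.01, -0.01]]
((379.0759582519531, 285.33197021484375), (18.67999839782715, 38.679996490478516), 73.73979187011719) [[357.89434814453125, 281.78076171875], [395.02716064453125, 270.95037841796875], [400.257568359375, 288.8831787109375], [363.124755859375, 299.71356201171875]]
```

```bash
python3 - <<'E'
from h import *
AT=np.array([[25,50,14],[25,-50,14],[-25,-50,14],[-25,50,14]])/1e3
bx=np.array([[357.89,281.78],[395.03,270.95],[400.26,288.88],[363.12,299.71]])
q,e,r=fit([.44,-.027,0,.3],[("top",AT,bx)],0.); print(q[:2],np.degrees(q[3]),e)
E
python3 go.py 0.441 -0.027 0.1 106.7
```

```text
[ 0.44009071 -0.02647437] 16.659724617628495 0.4012936125013446
t 4.9 pos [ 0.4668 -0.0642  0.2368] rot [-1.7997e+02 -2.0000e-02  1.0834e+02] d [ 0.0433 -0.0127  0.1368] w [-0.03 -0.02  1.64] F [-0.2 -0.  -0.1] open 0.0849 grip 0.0
```

Call:
shift_gripper --rows "0.32,-0.104,0.48,0,0,0.4 | 0.368,-0.104,0.8,0,0,0 | 0,0,0.8,0,0,0 | 0,0,0.8,0,0,0 | 0,0,0.32,0,0,0 | 0,0,0,0,0,0"

```text
t: 5.65
position: [0.4398, -0.0239, 0.0364]
ee_rot: [-179.9, -0.1, 107.1]
force: [-0.5, -0.1, -0.4]
opening: 0.0855
grasp_force: 0.0
```

```bash
python3 go.py 0.4405 -0.0267 0.012 106.7
```

```text
t 5.65 pos [ 0.4398 -0.0239  0.0364] rot [-1.7987e+02 -9.0000e-02  1.0705e+02] d [-0.0029 -0.0001  0.0244] w [-0.13 -0.09  0.35] F [-0.5 -0.1 -0.4] open 0.0855 grip 0.0
```

Converted, 0.012 m is 0.192, -0.0028 m is -0.0448, 0.35 degrees is 0.0875.

Call:
shift_gripper --rows "-0.0448,0,0.192,0,0,0.0875 | 0,0,0.192,0,0,0 | 0,0,0,0,0,0"

```text
t: 6.02
position: [0.4414, -0.0278, 0.0128]
ee_rot: [-180.0, -0.0, 106.6]
force: [0.0, -0.7, -0.6]
opening: 0.0851
grasp_force: 0.0
```

Call:
shift_gripper --rows "0,0,0,0,0,0 | 0,0,0,0,0,0 | 0,0,0,0,0,0 | 0,0,0,0,0,0 | 0,0,0,0,0,0" --jaw 0.03 --force 50

```text
t: 6.65
position: [0.4421, -0.028, 0.0139]
ee_rot: [180.0, 0.0, 106.6]
force: [-1.7, -0.4, 5.2]
opening: 0.0486
grasp_force: 51.7
```

```bash
python3 go.py 0.4405 -0.0267 0.012 106.7
```

```text
t 6.65 pos [ 0.4421 -0.028   0.0139] rot [1.7995e+02 3.0000e-02 1.0661e+02] d [ 0.0017 -0.0011  0.0019] w [ 0.05  0.03 -0.09] F [-1.7 -0.4  5.2] open 0.0486 grip 51.7
```

Converted, -0.0035 m is -0.056.

Call:
shift_gripper --rows "0,0,0,0,0,0 | 0,0,0,0,0,0 | 0,0,-0.056,0,0,0 | 0,0,0,0,0,0" --jaw 0.058

```text
t: 7.15
position: [0.442, -0.0279, 0.017]
ee_rot: [180.0, 0.0, 106.6]
force: [-0.4, -0.5, 0.0]
opening: 0.0581
grasp_force: 0.0
```

```bash
python3 go.py 0.4405 -0.0267 0.016 106.7
```

```text
t 7.15 pos [ 0.442  -0.0279  0.017 ] rot [1.7998e+02 1.0000e-02 1.0661e+02] d [ 0.0016 -0.0011  0.001 ] w [ 0.02  0.01 -0.09] F [-0.4 -0.5  0. ] open 0.0581 grip 0.0
```

Call:
shift_gripper --rows "0,0,0,0,0,0 | 0,0,0,0,0,0 | 0,0,0,0,0,0 | 0,0,0,0,0,0" --jaw 0.03 --force 50

```text
t: 7.65
position: [0.4419, -0.0279, 0.0172]
ee_rot: [180.0, 0.0, 106.6]
force: [-1.4, -0.3, 8.4]
opening: 0.0485
grasp_force: 50.9
```

```bash
python3 go.py 0.4405 -0.0267 0.016 106.7
```

```text
t 7.65 pos [ 0.4419 -0.0279  0.0172] rot [1.7997e+02 2.0000e-02 1.0662e+02] d [ 0.0016 -0.001   0.0012] w [ 0.03  0.02 -0.08] F [-1.4 -0.3  8.4] open 0.0485 grip 50.9
```

Call:
shift_gripper --rows "0,0,-0.16,0,0,0 | 0,0,-0.48,0,0,0 | 0,0,-0.64,0,0,0 | 0,0,-0.64,0,0,0 | 0,0,-0.32,0,0,0 | 0,0,0,0,0,0"

```text
t: 8.4
position: [0.4424, -0.028, 0.1582]
ee_rot: [179.8, 0.1, 106.6]
force: [0.0, 0.4, -1.5]
opening: 0.0482
grasp_force: 52.5
```

```bash
python3 go.py 0.535 0.274 0.157 108.77
```

```text
t 8.4 pos [ 0.4424 -0.028   0.1582] rot [1.7985e+02 9.0000e-02 1.0662e+02] d [0.2629 0.1751 0.0013] w [ 0.15  0.1  -2.15] F [ 0.   0.4 -1.5] open 0.0482 grip 52.5
```

Converted, 0.045 m is 0.72, 0.04 m is 0.64, -1 degrees is -0.25.

Call:
shift_gripper --rows "0.32,0.208,0,0,0,0 | 0.64,0.432,0,0,0,0 | 0.72,0.48,0,0,0,0 | 0.72,0.48,0,0,0,0 | 0.72,0.48,0,0,0,-0.25 | 0.64,0.432,0,0,0,-0.25 | 0.32,0.208,0,0,0,0 | 0.128,0.08,0,0,0,0 | 0,0,0,0,0,0 | 0,0,0,0,0,0"

```text
t: 9.65
position: [0.5321, 0.2737, 0.1566]
ee_rot: [-180.0, 0.0, 108.6]
force: [-0.4, 0.2, -1.7]
opening: 0.0483
grasp_force: 52.5
```

```bash
python3 go.py 0.535 0.274 0.1 108.77
python3 - <<'E'
from station import arm
import cv2
a=arm.read_camera("top"); cv2.imwrite("pics/top2f.png",a); A=cv2.resize(a[170:310,190:330],None,fx=4,fy=4,interpolation=cv2.INTER_CUBIC)[:, :400]
b=arm.read_camera("side"); cv2.imwrite("pics/side2f.png",b); B=cv2.resize(b[190:330,240:340],None,fx=4,fy=4,interpolation=cv2.INTER_CUBIC)
cv2.imwrite("pics/m2.png",cv2.hconcat([A,B]))
E
```

```text
t 9.65 pos [0.5321 0.2737 0.1566] rot [-1.7997e+02  1.0000e-02  1.0856e+02] d [-0.0006  0.0028  0.0566] w [-0.03  0.01 -0.21] F [-0.4  0.2 -1.7] open 0.0483 grip 52.5
```

View pics/m2.png

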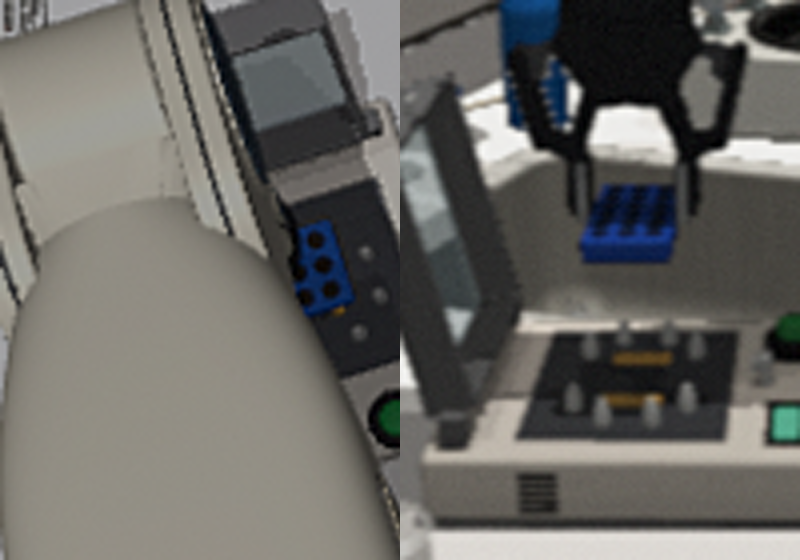

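Plate is held level, dots up, above the nest. The side view shows both plate and all eight pin tips; top shows its right end. Enlarging both.

```bash
python3 - <<'E'
import cv2
a=cv2.imread("pics/top2f.png")[215:280,255:299]; b=cv2.imread("pics/side2f.png")[230:295,278:322]
cv2.imwrite("pics/m2z.png",cv2.resize(cv2.hconcat([a,b]),None,fx=9,fy=9,interpolation=cv2.INTER_CUBIC))
E
```

```text
(no output)
```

View pics/m2z.png

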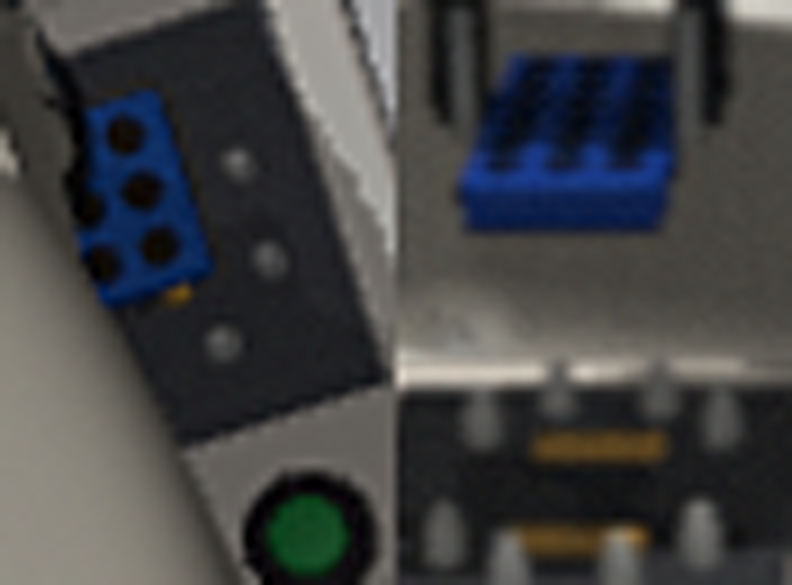

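```bash
python3 - <<'E'
from h import *
t=lambda u:crop(u,255,215,9); s=lambda u:crop(np.array(u)-[396,0],278,230,9)
nest=np.array([.5352,.2743,0,np.radians(18.77)])
ps=s([(482,388),(445,500),(0,0),(0,0)])
idx=[0,1,2,3,4,5,6,7]
px=s([(445,500),(510,530),(620,530),(702,500),(482,388),(560,365),(660,362),(720,385)])
pr=proj("side",place(nest,PINS)); print("side pins obs-pred px",(px-pr).round(2).tolist())
q,e,r=fit(nest,[("side",PINS,px)]); print("nest from side",q[:3].round(4),np.degrees(q[3]).round(1),e)
off=(px-pr).mean(0)
def C(x,y,z):return [x*.025,y*.05,z*.014]
L=np.array([C(1,1,1),C(-1,1,1),C(1,1,0),C(-1,1,0),C(1,-1,1),C(-1,-1,1)])
so=s([(463,183),(670,180),(465,230),(660,230),(513,55),(668,58)])
Lt=np.array([C(1,-1,1),C(-1,-1,1)]); to=t([(158,93),(212,270)])
p0=[.532,.274,.14,np.radians(18.6)]
for k,o in(("side raw",[("side",L,so)]),("both raw",[("side",L,so),("top",Lt,to)]),("both, side shifted",[("side",L,so-off),("top",Lt,to)])):
    q,e,r=fit(p0,o); print(k,q[:3].round(4),np.degrees(q[3]).round(2),round(e,2)); print(r.round(1).tolist())
print(arm.observe()["position"])
E
```

```text
side pins obs-pred px [[0.04, -0.54], [0.26, -0.82], [0.03, -0.84], [0.2, -0.56], [-0.15, -0.05], [0.08, 0.46], [-0.07, 0.14], [-0.28, -0.36]]
nest from side [ 0.5433  0.2574 -0.0073] 19.0 0.25259866001991366
side raw [0.5571 0.2261 0.1198] 20.37 0.67
[[0.2, -0.2], [-1.2, -0.2], [0.3, 0.2], [0.2, -0.1], [-1.1, 0.5], [1.5, -0.2]]
both raw [0.5312 0.2755 0.1394] 18.8 0.96
[[-0.2, -0.2], [-0.4, 0.1], [-0.1, 0.6], [0.9, 0.5], [-0.2, -0.2], [3.4, -0.7], [-0.3, -0.7], [0.2, -0.0]]
both, side shifted [0.5313 0.2756 0.1387] 18.82 0.95
[[-0.2, -0.2], [-0.4, 0.1], [-0.1, 0.6], [0.9, 0.5], [-0.2, -0.2], [3.4, -0.7], [-0.3, -0.7], [0.2, -0.0]]
[0.53232507 0.27370278 0.15693434]
```

```bash
python3 - <<'E'
from h import *
t=lambda u:crop(u,255,215,9)
to=t([(238,163),(270,260),(224,343)])
for z in(.045+.009,.061):
  P=PINS[5:8].copy();P=PINS[[5,6,7]].copy();
  P=PINS[[5,6,7]];P=np.array([PINS[5],PINS[6],PINS[7]]);P[:,2]=z
  q,e,r=fit([.535,.274,0,.328],[("top",P,to)],0.);print(z,q[:2].round(4),np.degrees(q[3]).round(2),e,r.round(2).tolist())
a=cv2.imread("pics/top1f.png"); g=cv2.cvtColor(a,cv2.COLOR_BGR2GRAY)
q0=np.array([.535,.2735,0,np.radians(18.8)]);P=PINS.copy();P[:,2]=.054
pu=[]
for uv in proj("top",place(q0,P)):
    x,y=np.round(uv).astype(int); w=g[y-5:y+6,x-5:x+6].astype(float); w=(w>np.percentile(w,30)+12)*1.; k=np.mgrid[-5:6,-5:6]; pu.append([x+(k[1]*w).sum()/w.sum(),y+(k[0]*w).sum()/w.sum(),w.sum()])
pu=np.array(pu); q,e,r=fit(q0,[("top",P,pu[:,:2])],0.); print("binary",q[:2].round(4),np.degrees(q[3]).round(2),e,pu[:,2])
E
```

```text
0.054 [0.5343 0.2734] 19.53 0.10584926880895887 [[0.05, 0.17], [-0.03, -0.19], [-0.02, 0.02]]
0.061 [0.5334 0.2727] 19.54 0.09611206206469994 [[0.05, 0.1], [-0.02, -0.19], [-0.03, 0.08]]
binary [0.5346 0.274 ] 19.24 0.3554310640061778 [13. 10. 11. 10. 12.  8.  9. 13.]
```

Converted, 0.025 m is 0.4, 0.02 m is 0.32, -0.1 degrees is -0.025.

Call:
shift_gripper --rows "-0.0208,0.024,0.16,0,0,-0.025 | -0.0224,0.0224,0.32,0,0,0 | 0,0,0.4,0,0,0 | 0,0,0.24,0,0,0 | 0,0,0.064,0,0,0 | 0,0,0,0,0,0 | 0,0,0,0,0,0"

```text
t: 10.62
position: [0.5364, 0.2732, 0.0836]
ee_rot: [179.9, -0.0, 108.7]
force: [0.5, -0.7, -0.2]
opening: 0.0487
grasp_force: 52.5
```

```bash
python3 go.py 0.5359 0.2721 0.079 108.8
python3 - <<'E'
from station import arm
import cv2
a=arm.read_camera("top")[215:280,255:299]; b=arm.read_camera("side")[240:305,278:322]
cv2.imwrite("pics/m3z.png",cv2.resize(cv2.hconcat([a,b]),None,fx=9,fy=9,interpolation=cv2.INTER_CUBIC))
E
```

```text
t 10.62 pos [0.5364 0.2732 0.0836] rot [179.92  -0.   108.71] d [-0.0009 -0.0009  0.0046] w [ 0.08 -0.   -0.09] F [ 0.5 -0.7 -0.2] open 0.0487 grip 52.5
```

View pics/m3z.png

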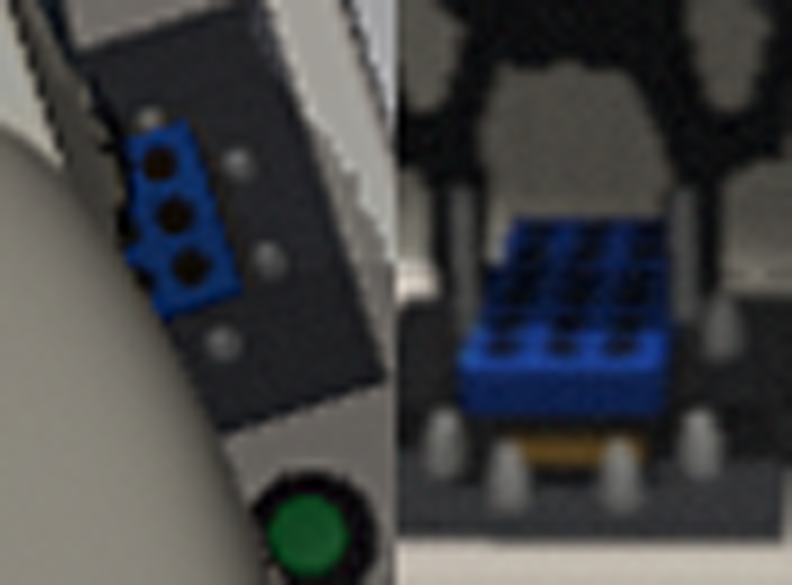

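Side: plate near edge spans 462–670 px, centred between the near pins (510/620 and 445/702). Top: plate corners are at (190,122) and (242,293). Checking numerically.

```bash
python3 - <<'E'
from h import *
t=lambda u:crop(u,255,215,9); s=lambda u:crop(np.array(u)-[396,0],278,240,9)
def C(x,y,z):return [x*.025,y*.05,z*.014]
L=np.array([C(1,1,1),C(-1,1,1),C(1,1,0),C(-1,1,0),C(1,-1,1)]); so=s([(462,358),(670,355),(465,412),(663,412),(511,220)])
Lt=np.array([C(1,-1,1),C(-1,-1,1)]); to=t([(190,122),(242,293)])
q,e,r=fit([.535,.274,.065,.328],[("side",L,so),("top",Lt,to)]); print(q[:3].round(4),np.degrees(q[3]).round(2),e,r.round(1).tolist())
q,e,r=fit([.535,.274,.065,.328],[("top",Lt,to)],.0655); print("top only",q.round(4),np.degrees(q[3]).round(2),e)
N=np.array([.5348,.2739]);c,s_=np.cos(.329),np.sin(.329);d=N-q[:2];print("need inc dx,dy",d@[c,s_],d@[-s_,c])
E
python3 go.py 0.5359 0.2721 0.079 108.8
```

```text
[0.5349 0.2746 0.0675] 18.66 0.3771025253898377 [[0.2, 0.2], [-0.7, 0.6], [0.2, -0.1], [0.3, -0.0], [0.3, -0.9], [-0.2, -0.2], [0.1, -0.1]]
top only [0.5352 0.2748 0.0655 0.3164] 18.13 0.06654544056055314
need inc dx,dy -0.0007023069017356692 -0.0007215605429261812
t 10.72 pos [0.5363 0.2733 0.0835] rot [179.93   0.   108.72] d [-0.001  -0.0008  0.0045] w [ 0.07  0.   -0.08] F [-0.1 -0.5 -0.5] open 0.048 grip 52.5
```

Converted, -0.0007 m is -0.0112, -0.0005 m is -0.008, -0.2 degrees is -0.05.

Call:
shift_gripper --rows "-0.0112,-0.008,0.048,0,0,-0.05 | 0,0,0.048,0,0,0 | 0,0,0.048,0,0,0 | 0,0,0.032,0,0,0 | 0,0,0,0,0,0"

```text
t: 11.35
position: [0.5356, 0.2723, 0.0716]
ee_rot: [-180.0, 0.0, 108.9]
force: [1.1, 0.4, -0.5]
opening: 0.0483
grasp_force: 52.5
```

Call:
shift_gripper --rows "0,0,0.024,0,0,0 | 0,0,0.024,0,0,0 | 0,0,0,0,0,0"

```text
t: 11.72
position: [0.5357, 0.2723, 0.0687]
ee_rot: [-180.0, 0.0, 108.9]
force: [-0.0, -0.2, -1.0]
opening: 0.0482
grasp_force: 52.5
```

Converted, 0.0015 m is 0.024.

Call:
shift_gripper --rows "0,0,0.024,0,0,0 | 0,0,0.024,0,0,0 | 0,0,0,0,0,0"

```text
t: 12.1
position: [0.5358, 0.2723, 0.0663]
ee_rot: [180.0, 0.0, 108.9]
force: [-2.0, -0.4, 4.7]
opening: 0.0482
grasp_force: 53.0
```

Call:
shift_gripper --rows "0,0,0.016,0,0,0 | 0,0,0.016,0,0,0 | 0,0,0,0,0,0"

```text
t: 12.48
position: [0.5358, 0.2723, 0.0644]
ee_rot: [180.0, 0.0, 108.9]
force: [-2.3, -1.4, 5.5]
opening: 0.0483
grasp_force: 53.2
```

Call:
shift_gripper --rows "0,0,0.016,0,0,0 | 0,0,0,0,0,0"

```text
t: 12.72
position: [0.5358, 0.2723, 0.0634]
ee_rot: [180.0, 0.0, 108.9]
force: [-3.0, -0.6, 7.0]
opening: 0.0485
grasp_force: 53.3
```

Call:
shift_gripper --rows "0,0,0.016,0,0,0 | 0,0,0,0,0,0"

```text
t: 12.98
position: [0.5358, 0.2723, 0.0624]
ee_rot: [180.0, 0.0, 108.9]
force: [-1.3, -1.3, 6.3]
opening: 0.0486
grasp_force: 53.3
```

Call:
shift_gripper --rows "0,0,0.016,0,0,0 | 0,0,0,0,0,0"

```text
t: 13.22
position: [0.5358, 0.2723, 0.0622]
ee_rot: [179.9, 0.0, 108.9]
force: [-4.5, -1.7, 14.1]
opening: 0.0482
grasp_force: 54.1
```

Converted, 0.001 m is 0.016.

Call:
shift_gripper --rows "0,0,0.016,0,0,0 | 0,0,0.016,0,0,0 | 0,0,0,0,0,0"

```text
t: 13.6
position: [0.5359, 0.2723, 0.0622]
ee_rot: [179.8, 0.0, 108.9]
force: [-9.3, -4.5, 31.7]
opening: 0.048
grasp_force: 56.0
```

```bash
python3 - <<'E'
from station import arm
import cv2
b=arm.read_camera("side")[240:305,268:332]
cv2.imwrite("pics/m4z.png",cv2.resize(b,None,fx=9,fy=9,interpolation=cv2.INTER_CUBIC))
E
```

```text
(no output)
```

View pics/m4z.png

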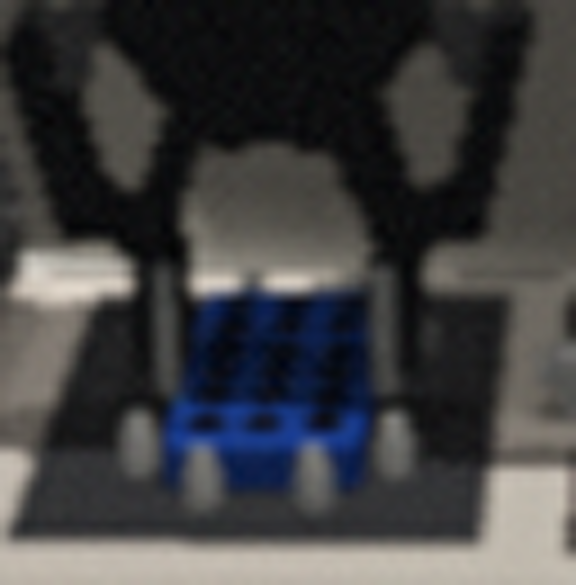

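Plate sits between the pins at floor level (near bottom edge about (170–360,488)). I'll release it and press each end with shut fingers to make sure.

Call:
shift_gripper --rows "0,0,-0.032,0,0,0 | 0,0,0,0,0,0"

```text
t: 13.9
position: [0.5358, 0.2723, 0.0622]
ee_rot: [179.9, 0.0, 108.9]
force: [-4.4, -1.1, 15.1]
opening: 0.0482
grasp_force: 54.2
```

Call:
shift_gripper --rows "0,0,0,0,0,0 | 0,0,0,0,0,0 | 0,0,0,0,0,0" --jaw 0.066

```text
t: 14.28
position: [0.5357, 0.2723, 0.0605]
ee_rot: [-180.0, -0.0, 108.9]
force: [-0.3, -0.6, -0.8]
opening: 0.0659
grasp_force: 0.0
```

Call:
shift_gripper --rows "0,0,-0.08,0,0,0 | 0,0,-0.32,0,0,0 | 0,0,-0.32,0,0,0 | 0,0,0,0,0,0"

```text
t: 14.78
position: [0.5366, 0.2726, 0.1073]
ee_rot: [179.8, 0.0, 108.9]
force: [0.5, 0.8, -0.5]
opening: 0.066
grasp_force: 0.0
```

Call:
shift_gripper --rows "0.48,0,0,0,0,0 | 0,0,0,0,0,0 | 0,0,0,0,0,0 | 0,0,0,0,0,0" --jaw 0 --force 20

```text
t: 15.28
position: [0.5261, 0.3001, 0.1054]
ee_rot: [-180.0, 0.0, 108.9]
force: [0.5, -0.8, 0.3]
opening: -0.0001
grasp_force: 0.0
```

```bash
python3 go.py 0.5251 0.3023 0.073 108.9
```

```text
t 15.28 pos [0.5261 0.3001 0.1054] rot [-1.7997e+02  1.0000e-02  1.0889e+02] d [ 0.0024 -0.0002  0.0324] w [-0.03  0.01 -0.01] F [ 0.5 -0.8  0.3] open -0.0001 grip 0.0
```

Converted, 0.015 m is 0.24, 0.01 m is 0.16.

Call:
shift_gripper --rows "0.024,0,0.24,0,0,0 | 0,0,0.16,0,0,0 | 0,0,0.064,0,0,0 | 0,0,0,0,0,0"

```text
t: 15.78
position: [0.5254, 0.3019, 0.0763]
ee_rot: [-180.0, 0.0, 108.9]
force: [-0.1, 0.2, -0.4]
opening: -0.0
grasp_force: 0.0
```

Call:
shift_gripper --rows "0,0,0.024,0,0,0 | 0,0,0.024,0,0,0 | 0,0,0,0,0,0"

```text
t: 16.15
position: [0.5255, 0.3021, 0.0738]
ee_rot: [180.0, -0.0, 108.9]
force: [-0.8, 0.6, -0.0]
opening: -0.0002
grasp_force: 0.0
```

Converted, 0.001 m is 0.016.

Call:
shift_gripper --rows "0,0,0.016,0,0,0 | 0,0,0.016,0,0,0 | 0,0,0,0,0,0"

```text
t: 16.52
position: [0.5256, 0.3022, 0.0731]
ee_rot: [179.9, -0.0, 108.9]
force: [-3.5, -2.4, 10.8]
opening: 0.0003
grasp_force: 5.4
```

Call:
shift_gripper --rows "0,0,0.016,0,0,0 | 0,0,0,0,0,0"

```text
t: 16.77
position: [0.5257, 0.3021, 0.073]
ee_rot: [179.9, 0.0, 108.9]
force: [-6.1, -2.8, 18.8]
opening: -0.0003
grasp_force: 9.6
```

Call:
shift_gripper --rows "0,0,-0.112,0,0,0 | 0,0,-0.16,0,0,0 | -0.48,0,0,0,0,0 | -0.48,0,0,0,0,0 | 0,0,0.112,0,0,0 | 0,0,0.096,0,0,0 | 0,0,0,0,0,0"

```text
t: 17.65
position: [0.5443, 0.2459, 0.0741]
ee_rot: [-179.9, -0.0, 109.0]
force: [0.3, 0.5, -0.5]
opening: -0.0002
grasp_force: 0.0
```

Call:
shift_gripper --rows "0,0,0.016,0,0,0 | 0,0,0.016,0,0,0 | 0,0,0,0,0,0"

```text
t: 18.02
position: [0.5449, 0.2458, 0.0731]
ee_rot: [180.0, -0.0, 108.9]
force: [-1.7, 1.1, 3.2]
opening: -0.0002
grasp_force: 1.4
```

Call:
shift_gripper --rows "0,0,0.016,0,0,0 | 0,0,0.016,0,0,0 | 0,0,0,0,0,0"

```text
t: 18.4
position: [0.545, 0.2458, 0.073]
ee_rot: [179.9, -0.0, 108.9]
force: [-7.2, -0.5, 20.5]
opening: -0.0001
grasp_force: 10.2
```

Both ends stop hard at the same height, so the plate is level. Retreat and do a final look.

Converted, -0.06 m is -0.96, -0.05 m is -0.8.

Call:
shift_gripper --rows "0,0,-0.16,0,0,0 | 0,0,-0.48,0,0,0 | 0,0,-0.8,0,0,0 | 0,0,-0.96,0,0,0 | 0,-0.8,0,0,0,0 | -0.64,-0.64,0,0,0,0 | -0.96,0,0,0,0,0 | -0.96,0,0,0,0,0 | -0.96,0,0,0,0,0 | -0.96,0,0,0,0,0 | 0,0,0,0,0,0 | 0,0,0,0,0,0"

```text
t: 19.9
position: [0.5504, -0.0489, 0.2206]
ee_rot: [-180.0, -0.0, 108.9]
force: [0.5, 0.3, -0.1]
opening: -0.0002
grasp_force: 0.0
```

```bash
python3 - <<'E'
from station import arm
import cv2
a=arm.read_camera("top")[140:320,130:330]; b=arm.read_camera("side")[190:370,200:400]
cv2.imwrite("pics/f.png",cv2.resize(cv2.hconcat([a,b]),None,fx=2,fy=2,interpolation=cv2.INTER_CUBIC))
E
```

```text
(no output)
```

View pics/f.png

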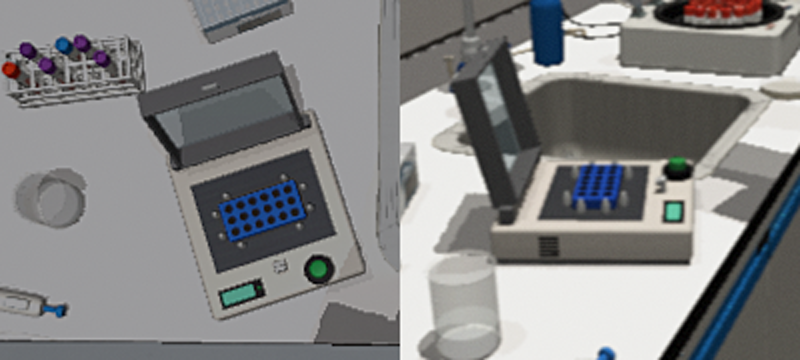

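The final picture shows the plate dots-up between the pins (top view, about (262,210)), the lid standing open, and the beaker in place.

```bash
python3 -c "
from station import arm
print(arm.sign_off())"
```

```text
the job is handed in; nothing more can be done
None
```

I pressed the release button and the lid sprang open. The adapter plate is seated dots-up between the pins, with both ends pressed down to the same hard stop (level). I handed the job in at about 20 s. In the last picture the lid is open and the beaker is in place; the robot never went near the dish.

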